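Reassemble an opened water meter in its bench fixture

ROBOT

A 6-joint arm with a two-finger parallel gripper is mounted at the origin on a cart in front of the work surface, level with it; the furniture and walls round the work are solid. World frame = base frame: x ahead of the robot, y to its left, z up, the work surface at z = 0. Lengths are in m, angles in rad, forces in N, time in s.
With the tool pointing down it reaches from about 0.25 to 0.775 m from the base axis. Payload 4 kg.
Tool frame: the origin (TCP) lies midway between the tips of the shut fingers; the grasp point (between the pads) lies 19 mm behind it; z points along the fingers, y is the line along which they close (so a half turn about z gives the same grasp; the last joint's range is limited). The gripper opens to 94 mm and grips with 3 to 60 N. Pads are 16 mm wide; open, the fingers measure 119 mm over their backs; the gripper's body (75 mm by 177 mm) begins 78 mm behind the grasp point.
Start: joints at [-1.398, 0.087, 1.371, -0, 1.684, -0.103], TCP at [0.15, -0.529, 0.206] pointing down, gripper open.
Joint ranges: [-3.1, 3.1], [-0.76, 2.03], [0.27, 2.55], [-1.08, 4.22], [0.17, 2.65], [-2.57, 2.57]. Speed limits (rad/s): [2.79, 2.79, 3.14, 3.14, 3.14, 3.14].

INTERFACE

Orientations are given as [roll, pitch, yaw] about the fixed x, y, z axes, in that order (R = Rz(yaw) Ry(pitch) Rx(roll)).
In Python, from bench import robot gives the robot as it stands.
- The arm moves only by the tool servo_tool, never from a script. Its argument "moves" is a list of rows, each a list of 5 numbers: the shift along the tool's x, y, z in units of 25 mm (1.0 is 25 mm), then the turn about the tool's z in units of 6 degrees (1.0 is 6 degrees), then the closure, from 0 (fully open) to 1 (shut). In form: [[dx, dy, dz, yaw, gripper], ...]. A call has 1 to 10 rows; each row is the pose to reach, as a shift and turn from the pose commanded when the call began, along the tool's axes at that moment; what a row does not reach only later rows make up. A row lasts 1/12 s, in which the tool goes at most 41.7 mm and 7.16 degrees, less where a joint would pass 70% of its speed; a pose out of reach is approached as far as the arm can. A call with a gripper value outside its range is refused whole. The fingers move at their own pace and stop on an object; the grip force is fixed at half the most. Time passes only in rows, so rows that repeat a pose let the fingers close. It gives the time, the measured TCP pose, the force, the opening and the grip force at its end, in the units of the state.
- robot.get_obs(): the state, without advancing time (a new reading comes with each control period).
- robot.snapshot(name): name is "scene" or "top" or "wrist"; returns a dict with "image" (420x560x3 uint8, blue, green, red), "fx", "fy", "cx", "cy" (pixels), "eye" and "orientation" of the camera in the world; the wrist camera has in their place "T_tool_cam" (4x4, takes a point from camera to tool coordinates, whose origin is the TCP and whose axes are the flange's). Camera axes: x right, y down, z forward; pixel columns grow to the right and rows downward; lengths in m; the calibration is good to about 2 mm. A picture is of the moment at which its call begins: read the wrist's pose just before it. There is no depth.
- robot.close_job(): hands the job in; it is judged then, once.
The state is a dict: "time": time; "joint_positions": joint angles; "qvel": joint speeds; "joint_torque": joint torques, N m; "tool_pos": TCP position; "ee_rot": TCP orientation; "wrist_force": force on the tool from outside, world axes, zero at the start; "wrist_torque": the same for the moment, N m; "width": finger opening in m; "finger_force": force on a finger pad.
Only numpy, scipy, OpenCV 4.12 (cv2) and the standard library are available. Lean on these libraries where they do the work, as an engineer would, in place of code of your own. Each camera call takes 0.05 s, during which the arm holds its last target. There are 200 camera calls.

TASK

Put the opened water meter in the bench fixture back together from the cleaned parts on the grey mat, for tightening later: lower the white measuring chamber, boss up, fully into the bore, lay the larger of the two black sealing rings round it on the rim, seat the register dial up over the chamber's boss so that it rests on the sealing ring, and lastly set the brass head ring, narrow collar up, over it all until it rests on the register's flange. Leave the smaller black sealing ring, a spare for another meter, where it lies.

Things in the scene. Friction and masses are not known exactly. Their poses are not given: they have to be found in the camera images.
- meter_body: Open blue water meter with brass pipe ends in a plate fixture fixed to the bench beside the mat. Origin: underside of the plate (176 x 96 mm), on the bore's vertical axis; z up, x along the pipe ends (95 mm each way). Round brass neck, open upwards: outside 60 mm, bore 50 mm, rim 78 mm and flat bore floor 48 mm above the origin. Below 66 mm the blue body is 81 mm wide.
- chamber: White plastic measuring chamber, upright, 60 g: cylinder 46 mm across, bottom edge bevelled 4 mm; 45 mm across from 30 to 38 mm height, top bevel 3 mm; central boss 26 mm across from 38 to 52 mm height (grip here), bevel 3 mm. Origin: centre of underside, z up to the boss. Seated on the bore floor, it stands 8 mm proud of the rim and the boss 14 mm more.
- seal_large: The larger black sealing ring, flat, 20 g, rigid: outside 60 mm, hole 49 mm, 8 mm thick. Origin: centre of underside. Its place is flat on the neck's rim, round the proud top of the chamber.
- seal_small: The smaller black sealing ring lying flat, not used: outside 47 mm, hole 37 mm, 8 mm thick. Origin: centre of its underside.
- register: Register: copper can with a white dial on top, upright, 120 g, 30 mm tall. Foot flange 60 mm across, 8 mm high; above it the can, 49 mm across (grip here), top bevel 2.5 mm. Underside: recess 49 mm across, 4 mm deep, and in it a socket 31 mm across, ending 20 mm up, that goes over the chamber's boss. Origin: centre of underside, z up. Seated: underside 8 mm above the rim.
- head_ring: Brass head ring, narrow collar up, 250 g, 40 mm tall: skirt 78 mm outside, 67 mm inside up to 22 mm height, where an inner shoulder narrows the hole to 54 mm; collar 64 mm outside, from 27 to 40 mm height (grip here). Origin: centre of underside, z up. Goes straight down, no turning; seated, its shoulder rests on the register's flange, its underside 6 mm below the rim.
Things that resemble listed ones, but are neither listed nor needed, are in the scene too. Several things have the shape of the chamber; the one meant has the colours described above.

How it is judged:
By the outcome, as a careful person would: the job done as asked, in the order asked, and still so for the second after the job is handed in, with the robot touching nothing.
It also fails if it takes over 120 s, if anything falls off the work surface, if the arm or the gripper's body presses on something with over 40 N, if the wrist force passes 120 N, or if a joint passes its speed limit or range.

## Working session

There is one attempt and no reset: what is moved stays moved. The work goes in short steps, Python scripts to look and compute and a tool call to move; the robot and the scene stay as the last step left them, time stands still between calls to the robot, and variables do not carry over. Pictures are saved under pics/ and viewed, at most 14 in all, crops included, and the job is handed in when it is done.

Besides the shell and the picture viewer there is one more tool, called after "Request:" as name([rows], argument=value, ...), one row to a line, values as JSON. servo_tool: Moves the arm, as the interface text tells. Its arguments: {"type":"object","properties":{"moves":{"type":"array"}},"required":["moves"]}

```bash
mkdir -p pics; python3 - <<'E'
from bench import robot
import cv2,json
o=robot.get_obs();print(o)
for n in("top","scene"):
    s=robot.snapshot(n);cv2.imwrite(f"pics/{n}0.png",s["image"]);print({k:v for k,v in s.items() if k!="image"})
E
```

```text
{'time': 0.0, 'joint_positions': array([-1.39813885e+00,  8.79656376e-02,  1.37220862e+00, -1.16941410e-05,
        1.68360549e+00, -1.03122307e-01]), 'qvel': array([ 0.00033241,  0.00151552,  0.00106612, -0.00058477,  0.00293899,
       -0.00034241]), 'joint_torque': array([ 1.48740787e-05, -3.40186429e+01, -3.02421641e+01,  7.17672310e-02,
        3.30538850e-02, -1.57912750e-04]), 'tool_pos': array([ 0.14965064, -0.52869138,  0.20432152]), 'ee_rot': array([-3.13941598e+00, -2.13578177e-04,  2.75778248e-01]), 'wrist_force': array([-0.36323542, -0.86217287, -1.04595545]), 'wrist_torque': array([-0.07500857, -0.06433906,  0.03360777]), 'finger_force': 0.0, 'width': 0.09418811518014274}
{'fx': 445.8877139554115, 'fy': 445.8877139554115, 'cx': 276.22119428358417, 'cy': 211.97199857506533, 'eye': array([ 0.34609942, -0.01575528,  1.02156355]), 'orientation': array([-2.98287879,  0.01417351, -1.59843683])}
{'fx': 543.0223759675796, 'fy': 543.0223759675796, 'cx': 281.60294451290025, 'cy': 206.95669351447202, 'eye': array([ 0.10095995, -0.7044872 ,  0.93620477]), 'orientation': array([-2.4130124 , -0.00912311, -0.5178194 ])}
```

View pics/top0.png

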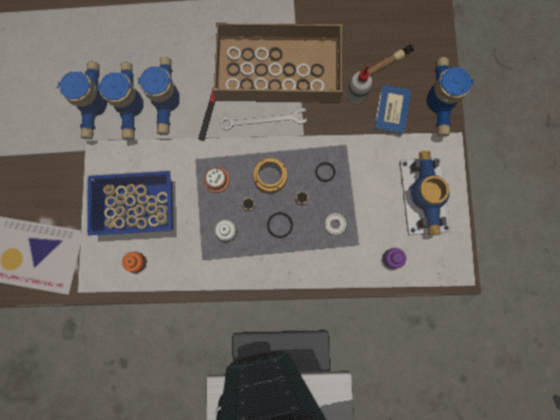

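View pics/scene0.png

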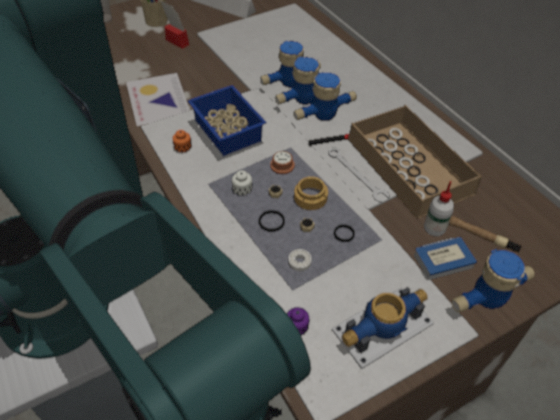

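Top view: register (215,179), head ring (270,175), small seal (325,172), large seal (280,225), chamber (225,230), a white washer (335,224), meter bore (432,190). The orange and purple chamber-shaped objects, nuts and other meters are decoys. I'll measure these, enlarged.

```bash
cat > h.py <<'E'
import numpy as np,cv2
from scipy.spatial.transform import Rotation as R
from bench import robot
def cam(n):
    o=robot.get_obs(); s=robot.snapshot(n)
    if n=="wrist":
        T=np.eye(4);T[:3,:3]=R.from_euler('xyz',o["ee_rot"]).as_matrix();T[:3,3]=o["tool_pos"]
        T=T@np.array(s["T_tool_cam"])
    else:
        T=np.eye(4);T[:3,:3]=R.from_euler('xyz',s["orientation"]).as_matrix();T[:3,3]=s["eye"]
    return s,T,o
def ray(s,T,u,v,z):
    d=T[:3,:3]@np.array([(u-s["cx"])/s["fx"],(v-s["cy"])/s["fy"],1.])
    return T[:3,3]+d*(z-T[2,3])/d[2]
def proj(s,T,p):
    q=T[:3,:3].T@(np.array(p)-T[:3,3]); return np.array([s["cx"]+s["fx"]*q[0]/q[2],s["cy"]+s["fy"]*q[1]/q[2]])
def units(o,p,z=None):
    """shift in move units (tool axes, tool down) from measured pose to point p"""
    M=R.from_euler('xyz',[np.pi,0,o["ee_rot"][2]]).as_matrix()
    return M.T@(np.array(p)-o["tool_pos"])/0.025
E
python3 - <<'E'
from h import *
s,T,o=cam("top")
for n,u,v,z in [("reg",215,179,.03),("head",270,175,.04),("small",325,172,.008),("large",280,225,.008),("chamber",225,230,.052),("washer",335,224,.008),("bore",433,189,.078),("purple",395,258,.04)]:
    print(n,ray(s,T,u,v,z).round(4))
im=s["image"]
cv2.imwrite("pics/mat.png",cv2.resize(im[140:270,190:460],None,fx=2.9,fy=2.9,interpolation=cv2.INTER_CUBIC))
print(robot.snapshot("wrist")["T_tool_cam"])
E
```

```text
reg [0.5856 0.1316 0.03  ]
head [0.5886 0.0055 0.04  ]
small [ 0.5996 -0.1222  0.008 ]
large [ 0.4782 -0.0137  0.008 ]
chamber [0.465 0.107 0.052]
washer [ 0.4768 -0.1396  0.008 ]
bore [ 0.5374 -0.3449  0.078 ]
purple [ 0.394  -0.2628  0.04  ]
[[ 6.41061895e-04 -9.67346162e-01 -2.53458068e-01  7.36405219e-02]
 [ 9.99999794e-01  6.13063698e-04  1.89447307e-04  8.63786785e-04]
 [-2.78751847e-05 -2.53458137e-01  9.67346356e-01 -1.79445768e-01]
 [ 0.00000000e+00  0.00000000e+00  0.00000000e+00  1.00000000e+00]]
```

View pics/mat.png

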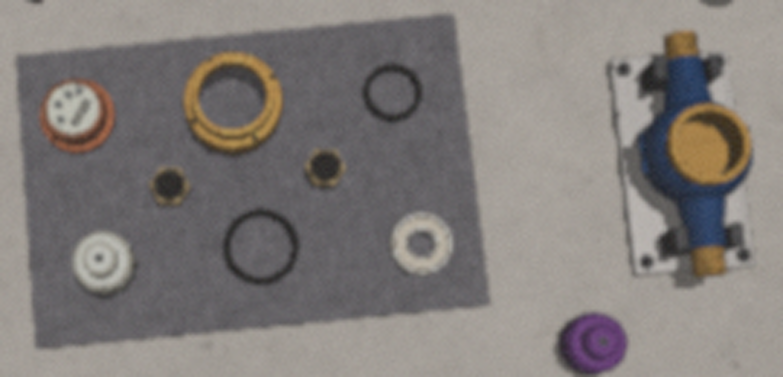

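The mat crop confirms all parts are upright, with the white chamber at lower left, the large seal at bottom middle and the meter on the right. I'll square the tool to yaw 0 and look over the bore.

Request:
servo_tool([
  [16.9,-2.86,0,2.63,0],
  [16.9,-2.86,0,2.63,0],
  [16.9,-2.86,0,2.63,0],
  [16.9,-2.86,0,2.63,0],
  [16.9,-2.86,0,2.63,0],
  [16.9,-2.86,0,2.63,0],
  [16.9,-2.86,0,2.63,0],
  [16.9,-2.86,0,2.63,0],
  [16.9,-2.86,0,2.63,0],
  [16.9,-2.86,0,2.63,0],
])

```text
time: 1.03
tool_pos: [0.5214, -0.3521, 0.2052]
ee_rot: [-3.142, 0.0, 0.001]
wrist_force: [0.1, -1.3, 0.6]
width: 0.0939
finger_force: 0.0
```

Request:
servo_tool([
  [0,0,0,0,0],
  [0,0,0,0,0],
  [0,0,0,0,0],
  [0,0,0,0,0],
])

```text
time: 1.37
tool_pos: [0.5187, -0.3543, 0.2055]
ee_rot: [3.141, 0.001, -0.001]
wrist_force: [0.0, -0.6, 0.4]
width: 0.0936
finger_force: 0.0
```

```bash
python3 - <<'E'
from h import *
s,T,o=cam("wrist");print(o["tool_pos"],o["ee_rot"])
cv2.imwrite("pics/bore1.png",s["image"])
print(proj(s,T,[.537,-.345,.078]))
E
```

```text
[ 0.51870856 -0.35427244  0.20550264] [ 3.14126614e+00  5.26602108e-04 -1.09505846e-03]
[269.34478292 182.92078518]
```

View pics/bore1.png

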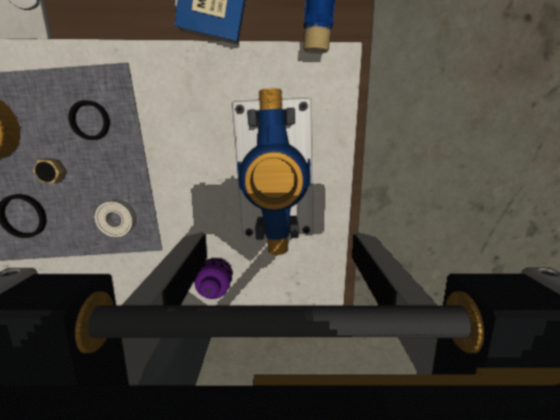

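The wrist view shows the meter bore at about (275,180), the large seal at (22,215) and the small seal at (88,120). Next I'll fit the rim.

```bash
cat >> h.py <<'E'
def fits(s,T,u,v,r,mask,z,minA=30):
    """ellipses of the mask's contours within r px of (u,v), centres cast on plane z"""
    u0,v0=int(u-r),int(v-r);u0=max(u0,0);v0=max(v0,0)
    m=mask[v0:int(v+r),u0:int(u+r)].astype(np.uint8)*255
    m=cv2.resize(m,None,fx=4,fy=4,interpolation=cv2.INTER_CUBIC);m=(m>127).astype(np.uint8)
    cs,h=cv2.findContours(m,cv2.RETR_CCOMP,cv2.CHAIN_APPROX_NONE)
    for c,hh in zip(cs,h[0]):
        if cv2.contourArea(c)/16<minA: continue
        c=cv2.convexHull(c)
        P=np.array([ray(s,T,(a[0]-1.5)/4+u0,(a[1]-1.5)/4+v0,z)[:2] for a in c[:,0]])
        # evenly resample hull then algebraic circle fit on plane
        L=np.r_[0,np.cumsum(np.linalg.norm(np.diff(np.r_[P,P[:1]],axis=0),axis=1))]
        t=np.linspace(0,L[-1],200);Q=np.c_[np.interp(t,L,np.r_[P[:,0],P[0,0]]),np.interp(t,L,np.r_[P[:,1],P[0,1]])]
        k=np.linalg.lstsq(np.c_[2*Q,np.ones(200)],(Q**2).sum(1),rcond=None)[0]
        rad=np.sqrt(k[2]+k[0]**2+k[1]**2)
        res=np.std(np.linalg.norm(Q-k[:2],axis=1)-rad)
        print("hole" if hh[3]>=0 else "outer","c",k[:2].round(4),"dia",round(2*rad,4),"res",round(res,5),"units",units(robot.get_obs(),[k[0],k[1],z]).round(3))
def hsv(s): return cv2.cvtColor(s["image"],cv2.COLOR_BGR2HSV).astype(int)
E
python3 - <<'E'
from h import *
s,T,o=cam("wrist");im=s["image"]
cv2.imwrite("pics/bore1z.png",cv2.resize(im[135:225,225:325],None,fx=6,fy=6,interpolation=cv2.INTER_CUBIC))
H=hsv(s);h,S,V=H[...,0],H[...,1],H[...,2]
print(s["fx"])
print(H[178,240:312].tolist()[::3])
print(H[140:222,275].tolist()[::3])
br=(h>8)&(h<25)&(S>100)
fits(s,T,275,180,42,br&(V>60),.078)
E
```

```text
296.73666965165893
[[107, 184, 50], [110, 155, 69], [18, 176, 162], [18, 179, 138], [19, 141, 85], [18, 177, 174], [18, 179, 174], [18, 178, 175], [18, 180, 176], [18, 179, 177], [18, 178, 178], [18, 178, 179], [18, 179, 181], [18, 178, 182], [18, 178, 185], [18, 178, 185], [18, 178, 186], [19, 178, 186], [18, 172, 89], [18, 180, 133], [18, 175, 176], [110, 134, 76], [107, 189, 58], [110, 93, 82]]
[[108, 188, 95], [108, 189, 85], [108, 186, 70], [107, 190, 90], [19, 145, 130], [19, 177, 196], [18, 179, 174], [19, 178, 188], [19, 178, 188], [19, 179, 182], [19, 178, 178], [19, 178, 183], [18, 179, 181], [18, 178, 182], [18, 179, 182], [18, 180, 177], [18, 178, 179], [18, 179, 168], [18, 185, 77], [17, 132, 56], [17, 185, 55], [18, 180, 58], [18, 180, 78], [6, 39, 33], [109, 190, 43], [108, 194, 42], [107, 208, 43], [109, 188, 46]]
outer c [ 0.5395 -0.3493] dia 0.0601 res 0.00029 units [ 0.838 -0.214  5.112]
hole c [ 0.5323 -0.3495] dia 0.0405 res 0.00385 units [ 0.551 -0.205  5.112]
```

View pics/bore1z.png

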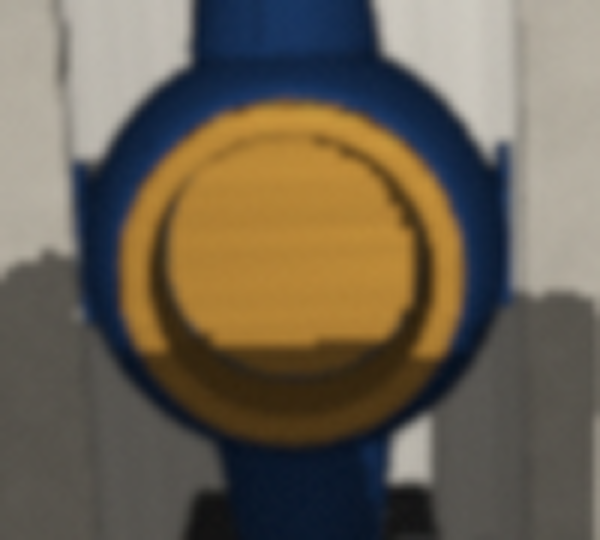

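The rim fits at 60.1 mm, centre (0.5395, -0.3493). On to the chamber.

Request:
servo_tool([
  [-3,-9,0.5,0,0],
  [-3,-9,0.5,0,0],
  [-3,-9,0.5,0,0],
  [-3,-18.4,1,0,0],
  [-3,-18.4,1,0,0],
  [-3,-18.4,1,0,0],
  [-3,-18.4,1,0,0],
  [-3,-18.4,1,0,0],
  [-3,-18.4,1,0,0],
  [-3,-18.4,1,0,0],
])

```text
time: 2.3
tool_pos: [0.4492, 0.0553, 0.1838]
ee_rot: [3.141, -0.002, -0.002]
wrist_force: [0.3, 1.1, -0.0]
width: 0.0936
finger_force: 0.0
```

Request:
servo_tool([
  [0,-1.8,0,0,0],
  [0,-1.8,0,0,0],
  [0,-1.8,0,0,0],
  [0,-1.8,0,0,0],
  [0,-1.8,0,0,0],
])

```text
time: 2.72
tool_pos: [0.4502, 0.0978, 0.1834]
ee_rot: [3.141, -0.0, -0.002]
wrist_force: [0.2, -0.7, 0.1]
width: 0.0944
finger_force: 0.0
```

```bash
python3 - <<'E'
from h import *
s,T,o=cam("wrist");print(o["tool_pos"],o["ee_rot"])
cv2.imwrite("pics/ch1.png",s["image"])
print(proj(s,T,[.465,.107,.05]))
E
```

```text
[0.45018605 0.0978072  0.18342291] [ 3.14081288e+00 -4.43632127e-04 -2.33201847e-03]
[269.5477796  185.26622127]
```

View pics/ch1.png

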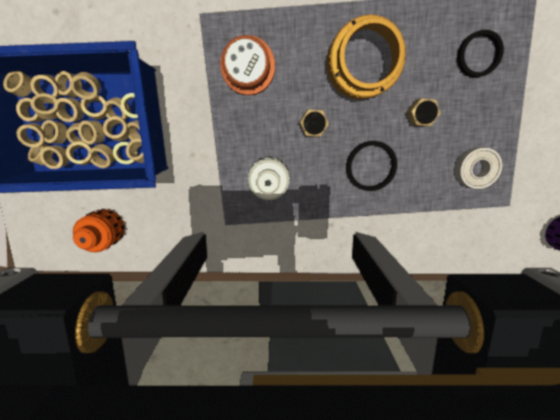

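All the mat parts are visible: chamber (268,180), register dial (247,64), head ring (367,57), large seal (372,166), small seal (480,53).

```bash
python3 - <<'E'
from h import *
s,T,o=cam("wrist")
H=hsv(s);h,S,V=H[...,0],H[...,1],H[...,2]
print(H[180,235:300:3].tolist());print(H[166,340:405:3].tolist())
print("chamber");fits(s,T,268,180,30,(V>125)&(S<60),.032)
print("reg");fits(s,T,247,64,36,(V>120)&(S<60),.030,200)
print("regflange");fits(s,T,247,64,36,((V>120)&(S<60))|(S>110),.008,200)
print("head");fits(s,T,367,57,50,(S>110)&(h>8)&(h<28),.04,300)
print("large");fits(s,T,372,166,34,(V<52),.007,300)
print("small");fits(s,T,480,53,30,(V<52),.007,300)
E
```

```text
[[150, 7, 108], [150, 6, 119], [150, 5, 111], [150, 7, 114], [12, 10, 129], [29, 28, 189], [32, 19, 230], [26, 32, 182], [32, 23, 221], [32, 18, 230], [32, 21, 193], [27, 19, 122], [33, 20, 224], [32, 18, 230], [29, 25, 211], [32, 25, 208], [32, 17, 230], [29, 25, 211], [25, 24, 141], [158, 9, 110], [150, 7, 106], [150, 7, 115]]
[[160, 8, 96], [160, 7, 105], [15, 13, 39], [23, 46, 22], [150, 8, 96], [150, 7, 106], [158, 9, 108], [158, 10, 107], [165, 8, 124], [160, 7, 117], [160, 7, 114], [160, 7, 115], [150, 4, 119], [170, 7, 116], [150, 5, 106], [160, 7, 107], [150, 5, 100], [0, 6, 40], [20, 40, 19], [0, 3, 79], [160, 7, 110], [165, 9, 109]]
chamber
outer c [0.4705 0.1091] dia 0.0466 res 0.00128 units [ 0.807 -0.457  6.053]
reg
outer c [0.5912 0.1317] dia 0.0413 res 0.00018 units [ 5.634 -1.373  6.133]
regflange
outer c [0.5919 0.1316] dia 0.0623 res 0.00066 units [ 5.661 -1.37   7.013]
head
outer c [0.5914 0.0103] dia 0.0777 res 0.00099 units [5.656 3.483 5.733]
hole c [0.5929 0.0083] dia 0.0488 res 0.00124 units [5.717 3.562 5.733]
large
outer c [ 0.4802 -0.0134] dia 0.0605 res 0.00032 units [1.208 4.441 7.053]
hole c [ 0.4804 -0.0129] dia 0.0492 res 0.00035 units [1.219 4.421 7.053]
small
outer c [ 0.6023 -0.1226] dia 0.0491 res 0.00077 units [6.106 8.796 7.053]
hole c [ 0.6023 -0.1222] dia 0.0356 res 0.00069 units [6.107 8.781 7.053]
```

Request:
servo_tool([
  [0.77,-0.45,1,0,0],
  [0.77,-0.45,3,0,0],
  [0.77,-0.45,4.5,0,0],
  [0.77,-0.45,5.3,0,0],
  [0.77,-0.45,5.6,0,0],
  [0.77,-0.45,5.6,0,0],
  [0.77,-0.45,5.6,0,0],
])

```text
time: 3.4
tool_pos: [0.4703, 0.1101, 0.0444]
ee_rot: [-3.142, -0.002, -0.001]
wrist_force: [0.3, 0.2, 0.2]
width: 0.0938
finger_force: 0.0
```

Request:
servo_tool([
  [0,0,0,0,0.5],
  [0,0,0,0,0.8],
  [0,0,0,0,0.8],
  [0,0,0,0,0.8],
  [0,0,0,0,0.8],
  [0,0,0,0,0.8],
  [0,0,0,0,0.8],
  [0,0,0,0,0.8],
])

```text
time: 4.07
tool_pos: [0.4692, 0.1109, 0.0432]
ee_rot: [3.141, 0.0, 0.001]
wrist_force: [0.4, -0.3, -0.0]
width: 0.0442
finger_force: 0.0
```

Request:
servo_tool([
  [0,0,0,0,0.9],
  [0,0,0,0,0.9],
  [0,0,0,0,0.9],
  [0,0,0,0,0.9],
  [0,0,0,0,0.9],
  [0,0,0,0,0.9],
  [0,0,0,0,0.9],
])

```text
time: 4.65
tool_pos: [0.4692, 0.1108, 0.0432]
ee_rot: [3.141, 0.0, 0.0]
wrist_force: [-0.2, 0.2, 0.8]
width: 0.0245
finger_force: 30.0
```

Request:
servo_tool([
  [0,0,-1,0,0.9],
  [0,0,-3,0,0.9],
  [0,0,-4.5,0,0.9],
  [0,0,-5,0,0.9],
  [0,0,-5,0,0.9],
  [0,0,-5,0,0.9],
])

```text
time: 5.15
tool_pos: [0.4698, 0.1109, 0.1691]
ee_rot: [-3.141, -0.002, 0.0]
wrist_force: [0.2, -0.7, -0.6]
width: 0.0253
finger_force: 30.0
```

```bash
python3 - <<'E'
from h import *
s,T,o=cam("wrist");print(o["tool_pos"],o["ee_rot"],o["width"],o["finger_force"])
a=s["image"];b=robot.snapshot("scene")
S=b;T2=np.eye(4);T2[:3,:3]=R.from_euler('xyz',S["orientation"]).as_matrix();T2[:3,3]=S["eye"]
u,v=proj(S,T2,o["tool_pos"]).astype(int);print(u,v,proj(s,T,o["tool_pos"]))
c=cv2.resize(b["image"][max(v-70,0):v+70,max(u-60,0):u+60],(360,420),interpolation=cv2.INTER_CUBIC)
cv2.imwrite("pics/g1.png",np.hstack([cv2.resize(a,(560,420))[:, 60:500],c[:, :360]]))
E
```

```text
[0.46980477 0.11091048 0.16913469] [-3.14140960e+00 -2.40813893e-03  3.70107345e-04] 0.025258765957537885 29.980988676156812
239 134 [277.78135017 245.98758778]
```

View pics/g1.png

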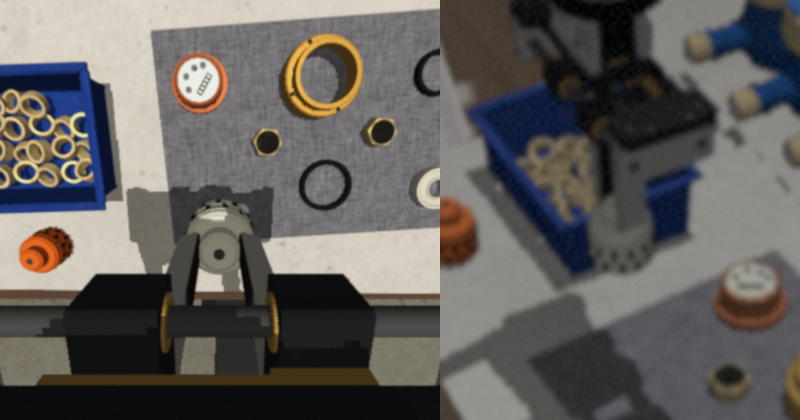

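The chamber is held upright by the boss, with its boss hole at about (279,254) in the wrist view. I'll compare that with the tool axis while travelling to the bore.

```bash
python3 - <<'E'
from h import *
s,T,o=cam("wrist");im=s["image"]
V=im[235:275,262:296].max(2)
ys,xs=np.where(V<55);print(xs.mean()+262,ys.mean()+235,len(xs))
p=ray(s,T,xs.mean()+262,ys.mean()+235,o["tool_pos"][2]+.009);print(p-o["tool_pos"])
E
```

```text
278.77611940298505 254.05970149253733 67
[-0.00163132 -0.00064848  0.009     ]
```

Request:
servo_tool([
  [2.8,9,0,0,0.9],
  [2.8,9,0,0,0.9],
  [2.8,9,0,0,0.9],
  [2.8,18.4,0,0,0.9],
  [2.8,18.4,0,0,0.9],
  [2.8,18.4,0,0,0.9],
  [2.8,18.4,0,0,0.9],
  [2.8,18.4,0,0,0.9],
  [2.8,18.4,0,0,0.9],
  [2.8,18.4,0,0,0.9],
])

```text
time: 6.13
tool_pos: [0.5333, -0.3003, 0.1653]
ee_rot: [-3.139, 0.004, 0.0]
wrist_force: [0.1, 0.2, 0.3]
width: 0.0247
finger_force: 30.0
```

Request:
servo_tool([
  [0,1.8,0,0,0.9],
  [0,1.8,0,0,0.9],
  [0,1.8,0,0,0.9],
  [0,1.8,0,0,0.9],
  [0,1.8,0,0,0.9],
])

```text
time: 6.55
tool_pos: [0.5344, -0.3421, 0.1672]
ee_rot: [-3.14, 0.002, 0.002]
wrist_force: [-0.3, -0.1, -0.7]
width: 0.025
finger_force: 30.0
```

Request:
servo_tool([
  [0.24,0.26,0,0,0.9],
  [0.24,0.26,0,0,0.9],
  [0.24,0.26,0,0,0.9],
  [0.24,0.26,0,0,0.9],
])

```text
time: 6.88
tool_pos: [0.5409, -0.3496, 0.1685]
ee_rot: [3.141, -0.0, 0.002]
wrist_force: [0.4, -0.0, -0.4]
width: 0.025
finger_force: 30.0
```

```bash
python3 - <<'E'
from h import *
for i in range(4):
    o=robot.get_obs();print(o["tool_pos"],o["ee_rot"]);robot.snapshot("top")
E
```

```text
[ 0.54093002 -0.34961283  0.16853587] [ 3.14140558e+00 -2.41686575e-04  1.51962941e-03]
[ 0.54083489 -0.34973467  0.16852915] [ 3.14137373e+00 -2.41027256e-04  1.30346883e-03]
[ 0.540726   -0.3498843   0.16847686] [ 3.14138426e+00 -1.82112072e-04  1.04335057e-03]
[ 0.540663   -0.34999104  0.16847703] [ 3.14137896e+00 -1.90142226e-04  8.55581260e-04]
```

Request:
servo_tool([
  [0,-0.03,0.5,0,0.9],
  [0,-0.03,1.2,0,0.9],
  [0,-0.03,1.6,0,0.9],
  [0,-0.03,1.9,0,0.9],
  [0,-0.03,2.1,0,0.9],
  [0,-0.03,2.3,0,0.9],
  [0,-0.03,2.3,0,0.9],
])

```text
time: 7.67
tool_pos: [0.5402, -0.3493, 0.1096]
ee_rot: [-3.141, 0.001, 0.0]
wrist_force: [0.2, -0.6, -1.5]
width: 0.0249
finger_force: 30.0
```

Request:
servo_tool([
  [0,0,0.3,0,0.9],
  [0,0,0.5,0,0.9],
  [0,0,0.65,0,0.9],
  [0,0,0.7,0,0.9],
  [0,0,0.74,0,0.9],
  [0,0,0.76,0,0.9],
  [0,0,0.76,0,0.9],
])

```text
time: 8.25
tool_pos: [0.5406, -0.3494, 0.0918]
ee_rot: [-3.141, 0.0, 0.0]
wrist_force: [-0.3, 1.5, -0.8]
width: 0.0247
finger_force: 30.0
```

Request:
servo_tool([
  [0,0,0.04,0,0.9],
  [0,0,0.08,0,0.9],
  [0,0,0.08,0,0.9],
])

```text
time: 8.5
tool_pos: [0.5405, -0.3494, 0.0897]
ee_rot: [-3.141, 0.0, 0.0]
wrist_force: [-0.6, 2.8, 0.9]
width: 0.0247
finger_force: 30.0
```

Request:
servo_tool([
  [0,0,0.05,0,0.9],
  [0,0,0.1,0,0.9],
  [0,0,0.1,0,0.9],
])

```text
time: 8.75
tool_pos: [0.5406, -0.3496, 0.0882]
ee_rot: [3.141, -0.0, 0.0]
wrist_force: [-2.5, 2.8, 3.8]
width: 0.025
finger_force: 30.0
```

Request:
servo_tool([
  [0,0,0,0,0.4],
  [0,0,0,0,0.3],
  [0,0,0,0,0.3],
  [0,0,0,0,0.3],
  [0,0,0,0,0.3],
])

```text
time: 9.17
tool_pos: [0.5406, -0.3498, 0.087]
ee_rot: [3.141, -0.0, 0.0]
wrist_force: [-0.0, -0.7, -0.2]
width: 0.0548
finger_force: 0.0
```

Request:
servo_tool([
  [0,0,-1,0,0.2],
  [-1,0,-3,0,0],
  [-1,0,-4.5,0,0],
  [-1,0,-4.5,0,0],
  [-1,0,-4.5,0,0],
  [-1,0,-4.5,0,0],
])

```text
time: 9.67
tool_pos: [0.5159, -0.3498, 0.2]
ee_rot: [3.141, -0.001, 0.0]
wrist_force: [0.2, 0.5, -0.8]
width: 0.0927
finger_force: 0.0
```

```bash
python3 - <<'E'
from h import *
s,T,o=cam("wrist");print(o["tool_pos"]);im=s["image"]
u,v=proj(s,T,[.5395,-.3493,.086]).astype(int);print(u,v)
cv2.imwrite("pics/ch2.png",cv2.resize(im[v-50:v+50,u-65:u+65],None,fx=5,fy=5,interpolation=cv2.INTER_CUBIC))
H=hsv(s);h,S,V=H[...,0],H[...,1],H[...,2]
br=(h>8)&(h<25)&(S>100)&(V>40)
print("outer");fits(s,T,u,v,45,br|((S<60)&(V>160)),.078)
print("white");fits(s,T,u,v,28,(V>125)&(S<60),.086,200)
E
```

```text
[ 0.51586933 -0.34983114  0.20001612]
277 180
outer
outer c [ 0.539 -0.349] dia 0.0604 res 0.00027 units [ 0.949 -0.007  4.796]
hole c [ 0.5353 -0.3507] dia 0.0081 res 0.00021 units [0.8   0.061 4.796]
hole c [ 0.5393 -0.3502] dia 0.0482 res 0.0003 units [0.962 0.041 4.796]
outer c [ 0.5627 -0.3818] dia 0.0388 res 0.00606 units [1.898 1.305 4.796]
outer c [ 0.5738 -0.3193] dia 0.0221 res 0.00224 units [ 2.341 -1.197  4.796]
outer c [ 0.5609 -0.3082] dia 0.0293 res 0.00648 units [ 1.826 -1.639  4.796]
white
outer c [ 0.5415 -0.3506] dia 0.0433 res 0.00086 units [1.048 0.053 4.476]
```

View pics/ch2.png

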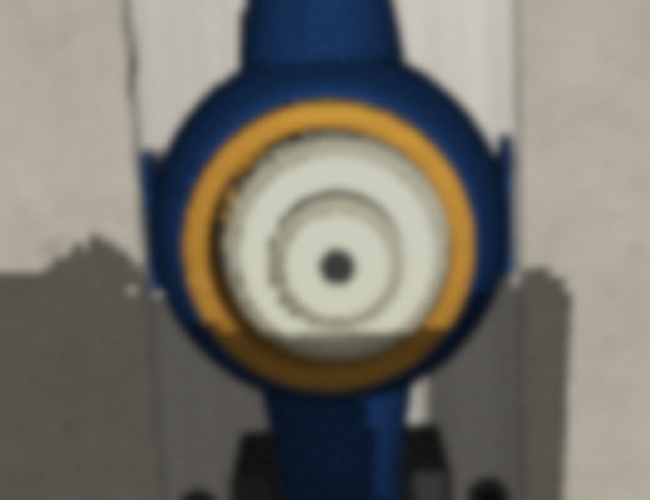

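The chamber is in the bore, boss up. It sits slightly to the right, with the boss hole at about (279.4,183.4) full-frame. Now the large seal; first I'll compute the chamber centre.

```bash
python3 - <<'E'
from h import *
s,T,o=cam("wrist");im=s["image"]
V=im[174:193,270:289].max(2);ys,xs=np.where(V<110);u,v=xs.mean()+270,ys.mean()+174
print(u,v,len(xs),ray(s,T,u,v,.1))
H=hsv(s);h,S,V=H[...,0],H[...,1],H[...,2]
fits(s,T,20,215,32,(V<52),.007,300)
print(units(o,[.4602,-.0134,.18]))
E
```

```text
280.0 182.5 26 [ 0.53920616 -0.35080975  0.1       ]
outer c [ 0.4795 -0.0144] dia 0.062 res 0.00147 units [ -1.409 -13.378   7.594]
hole c [ 0.48   -0.0137] dia 0.046 res 0.00088 units [ -1.39  -13.409   7.594]
[ -2.19731603 -13.4339881    0.71649046]
```

Request:
servo_tool([
  [-1.38,-7,1,0,0],
  [-1.38,-7,1,0,0],
  [-1.38,-7,1,0,0],
  [-1.38,-13.5,3,0,0],
  [-1.38,-13.5,4,0,0],
  [-1.38,-13.5,4,0,0],
  [-1.38,-13.5,4,0,0],
  [-1.38,-13.5,4,0,0],
  [-1.38,-13.5,4,0,0],
  [-1.38,-13.5,4,0,0],
])

```text
time: 10.6
tool_pos: [0.4769, -0.0075, 0.0943]
ee_rot: [-3.138, 0.01, 0.006]
wrist_force: [-0.4, -0.5, -0.7]
width: 0.0943
finger_force: 0.0
```

Request:
servo_tool([
  [0,0,0,0,0],
  [0,0,0,0,0],
  [0,0,0,0,0],
])

```text
time: 10.85
tool_pos: [0.4813, -0.0133, 0.0997]
ee_rot: [3.141, 0.0, -0.001]
wrist_force: [0.3, -0.3, 1.0]
width: 0.0939
finger_force: 0.0
```

```bash
python3 - <<'E'
from h import *
s,T,o=cam("wrist");print(o["tool_pos"])
H=hsv(s);V=H[...,2]
u,v=proj(s,T,[.4802,-.0134,.008]);print(u,v)
fits(s,T,u,v,52,(V<52),.007,300)
E
```

```text
[ 0.48125234 -0.01328189  0.09970151]
278.2261301859132 209.86329838782905
outer c [ 0.4787 -0.0125] dia 0.0652 res 0.00201 units [-0.109 -0.036  3.721]
hole c [ 0.4816 -0.0134] dia 0.0475 res 0.00023 units [ 8.000e-03 -2.000e-03  3.721e+00]
```

Request:
servo_tool([
  [0,0,1.5,0,0],
  [0,0,2.7,0,0],
  [0,0,3.4,0,0],
  [0,0,3.7,0,0],
  [0,0,3.83,0,0],
  [0,0,3.83,0,0],
  [0,0,3.83,0,0.3],
  [0,0,3.83,0,0.6],
  [0,0,3.83,0,0.6],
  [0,0,3.83,0,0.6],
])

```text
time: 11.73
tool_pos: [0.4818, -0.0123, 0.0049]
ee_rot: [3.141, -0.002, 0.0]
wrist_force: [0.5, 0.2, 0.2]
width: 0.0709
finger_force: 0.0
```

Request:
servo_tool([
  [0,0,0,0,0.6],
  [0,0,0,0,0.6],
  [0,0,0,0,0.6],
])

```text
time: 11.98
tool_pos: [0.4813, -0.0121, 0.0044]
ee_rot: [3.141, -0.001, 0.0]
wrist_force: [-0.3, -0.0, 0.9]
width: 0.0592
finger_force: 30.0
```

Request:
servo_tool([
  [0,0,-1,0,0.6],
  [0,0,-2.6,0,0.6],
  [0,0,-4.2,0,0.6],
  [0,2,-5.6,0,0.6],
  [2.36,9,-5.6,0,0.6],
  [2.36,9,-5.6,0,0.6],
  [2.36,9,-5.6,0,0.6],
  [2.36,9,-5.6,0,0.6],
  [2.36,13.46,-5.6,0,0.6],
  [2.36,13.46,-5.6,0,0.6],
])

```text
time: 12.82
tool_pos: [0.5361, -0.2901, 0.143]
ee_rot: [-3.141, 0.0, 0.001]
wrist_force: [0.7, 0.0, 0.5]
width: 0.0591
finger_force: 30.0
```

Request:
servo_tool([
  [0,1.7,0,0,0.6],
  [0,1.7,0,0,0.6],
  [0,1.7,0,0,0.6],
  [0,1.7,0,0,0.6],
  [0,1.7,0,0,0.6],
])

```text
time: 13.23
tool_pos: [0.5361, -0.3293, 0.1432]
ee_rot: [-3.141, 0.0, 0.002]
wrist_force: [0.4, 0.2, 0.4]
width: 0.0591
finger_force: 30.0
```

```bash
python3 - <<'E'
from h import *
s,T,o=cam("wrist");print(o["tool_pos"],o["width"]);im=s["image"]
z=o["tool_pos"][2]
H=hsv(s);V=H[...,2]
u,v=proj(s,T,o["tool_pos"]);print(u,v)
cv2.imwrite("pics/s1.png",im[130:330,140:420])
E
```

```text
[ 0.53605246 -0.32932801  0.14317127] 0.059100529055253315
277.78014833532785 245.98399813208536
```

View pics/s1.png

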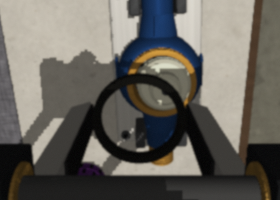

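The seal is held level, its ring centred at about (282,248) close to the tool axis; the chamber shows behind it. Moving over the bore.

Request:
servo_tool([
  [0.18,0.77,0,0,0.6],
  [0.18,0.77,0,0,0.6],
  [0.18,0.77,0,0,0.6],
  [0.18,0.77,0,0,0.6],
  [0.18,0.77,0,0,0.6],
])

```text
time: 13.7
tool_pos: [0.5405, -0.3489, 0.1435]
ee_rot: [-3.141, -0.0, 0.002]
wrist_force: [0.8, 0.2, 0.8]
width: 0.0593
finger_force: 30.0
```

Request:
servo_tool([
  [0,0,0,0,0.6],
  [0,0,0,0,0.6],
])

```text
time: 13.87
tool_pos: [0.5405, -0.3495, 0.1435]
ee_rot: [3.142, -0.0, 0.001]
wrist_force: [0.0, 0.2, -0.5]
width: 0.0595
finger_force: 30.0
```

Request:
servo_tool([
  [0,-0.03,0.6,0,0.6],
  [0,-0.03,1.2,0,0.6],
  [0,-0.03,1.7,0,0.6],
  [0,-0.03,1.95,0,0.6],
  [0,-0.03,2.1,0,0.6],
  [0,-0.03,2.2,0,0.6],
  [0,-0.03,2.3,0,0.6],
  [0,-0.03,2.35,0,0.6],
])

```text
time: 14.53
tool_pos: [0.5407, -0.3496, 0.0849]
ee_rot: [3.141, -0.001, 0.0]
wrist_force: [0.5, -0.3, -0.3]
width: 0.0595
finger_force: 30.0
```

Request:
servo_tool([
  [0,0,0.03,0,0.6],
  [0,0,0.06,0,0.6],
  [0,0,0.06,0,0.6],
])

```text
time: 14.78
tool_pos: [0.5406, -0.3494, 0.0833]
ee_rot: [3.141, -0.0, 0.0]
wrist_force: [-0.5, 0.9, -0.7]
width: 0.0593
finger_force: 30.0
```

Request:
servo_tool([
  [0,0,0.03,0,0.6],
  [0,0,0.06,0,0.6],
  [0,0,0.06,0,0.6],
])

```text
time: 15.03
tool_pos: [0.5404, -0.3493, 0.0814]
ee_rot: [3.142, 0.0, 0.0]
wrist_force: [-0.7, 0.7, -0.2]
width: 0.0591
finger_force: 30.0
```

Request:
servo_tool([
  [0,0,0.04,0,0.6],
  [0,0,0.06,0,0.6],
  [0,0,0.06,0,0.6],
])

```text
time: 15.28
tool_pos: [0.5403, -0.3492, 0.0798]
ee_rot: [-3.141, 0.0, 0.0]
wrist_force: [0.5, -0.4, 0.1]
width: 0.0594
finger_force: 30.0
```

Request:
servo_tool([
  [0,0,0.04,0,0.6],
  [0,0,0.06,0,0.6],
  [0,0,0.06,0,0.6],
])

```text
time: 15.53
tool_pos: [0.5405, -0.3494, 0.0795]
ee_rot: [3.141, -0.0, 0.0]
wrist_force: [-1.8, 0.5, 4.0]
width: 0.0595
finger_force: 30.0
```

Contact with the rim. Release, back off and check.

Request:
servo_tool([
  [0,0,0,0,0.3],
  [0,0,0,0,0.1],
  [0,0,0,0,0],
  [0,0,0,0,0],
  [0,0,-1,0,0],
  [0,0,-2.5,0,0],
  [-1,0,-4,0,0],
  [-1,0,-5,0,0],
  [-1,0,-5,0,0],
  [-1,0,-5,0,0],
])

```text
time: 16.37
tool_pos: [0.5163, -0.3502, 0.2063]
ee_rot: [3.138, -0.004, 0.0]
wrist_force: [0.1, 0.3, -0.7]
width: 0.0941
finger_force: 0.0
```

Request:
servo_tool([
  [0,0,0,0,0],
  [0,0,0,0,0],
])

```text
time: 16.53
tool_pos: [0.5148, -0.3487, 0.2008]
ee_rot: [-3.139, 0.003, 0.001]
wrist_force: [0.4, 0.6, -0.2]
width: 0.0939
finger_force: 0.0
```

```bash
python3 - <<'E'
from h import *
s,T,o=cam("wrist");print(o["tool_pos"]);im=s["image"]
u,v=proj(s,T,[.5395,-.3493,.086]).astype(int);print(u,v)
cv2.imwrite("pics/s2.png",cv2.resize(im[v-50:v+50,u-65:u+65],None,fx=5,fy=5,interpolation=cv2.INTER_CUBIC))
H=hsv(s);h,S,V=H[...,0],H[...,1],H[...,2]
print("seal");fits(s,T,u,v,45,(V<48)&(S<90),.086,150)
V2=im[v-9:v+12,u-8:u+12].max(2);ys,xs=np.where(V2<110);print(xs.mean()+u-8,ys.mean()+v-9,len(xs),ray(s,T,xs.mean()+u-8,ys.mean()+v-9,.1))
E
```

```text
[ 0.5148396  -0.3486614   0.20079361]
279 178
seal
outer c [ 0.5401 -0.3497] dia 0.0589 res 0.00042 units [1.009 0.046 4.585]
hole c [ 0.5395 -0.3502] dia 0.0513 res 0.00048 units [0.985 0.066 4.585]
281.0 181.29166666666666 24 [ 0.53927572 -0.35106555  0.1       ]
```

View pics/s2.png

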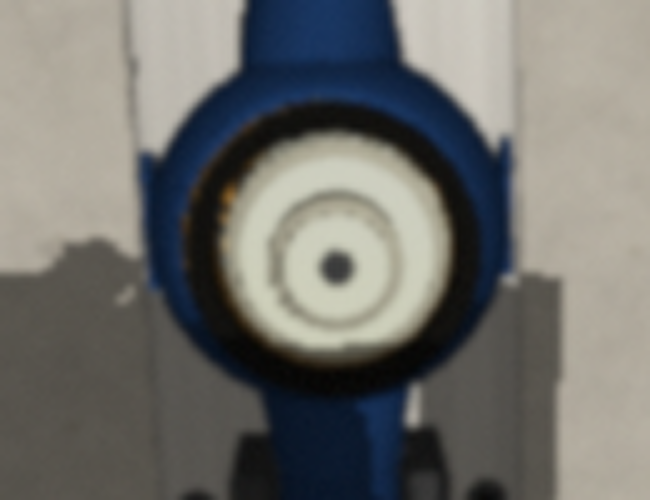

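The large seal lies flat on the rim round the chamber. Next I'll take a closer look at the register.

Request:
servo_tool([
  [2.3,-19.2,0.4,0,0],
  [2.3,-19.2,0.4,0,0],
  [2.3,-19.2,0.4,0,0],
  [2.3,-19.2,0.4,0,0],
  [2.3,-19.2,0.4,0,0],
  [2.3,-19.2,0.4,0,0],
  [2.3,-19.2,0.4,0,0],
  [2.3,-19.2,0.4,0,0],
  [2.3,-19.2,0.4,0,0],
  [2.3,-19.2,0.4,0,0],
])

```text
time: 17.42
tool_pos: [0.564, 0.0665, 0.1929]
ee_rot: [3.141, 0.003, 0.001]
wrist_force: [0.6, 0.7, -0.3]
width: 0.094
finger_force: 0.0
```

Request:
servo_tool([
  [0,-2.5,0,0,0],
  [0,-2.5,0,0,0],
  [0,-2.5,0,0,0],
  [0,-2.5,0,0,0],
  [0,-2.5,0,0,0],
  [0,-2.5,0,0,0],
])

```text
time: 17.92
tool_pos: [0.5647, 0.1253, 0.1942]
ee_rot: [3.141, 0.001, -0.001]
wrist_force: [0.9, -0.1, -0.5]
width: 0.0939
finger_force: 0.0
```

```bash
python3 - <<'E'
from h import *
s,T,o=cam("wrist");print(o["tool_pos"])
H=hsv(s);h,S,V=H[...,0],H[...,1],H[...,2]
u,v=proj(s,T,[.5912,.1317,.032]);print(u,v)
for t in(120,140): fits(s,T,u,v,36,(V>t)&(S<60),.032,200)
fits(s,T,u,v,36,((V>120)&(S<60))|(S>110),.012,200)
u,v=proj(s,T,[.592,.0085,.042]);print("head",u,v)
fits(s,T,u,v,52,(S>110)&(h>8)&(h<28),.04,300)
E
```

```text
[0.56471615 0.125343   0.19415701]
272.6618255224009 170.45058693597775
outer c [0.5907 0.1313] dia 0.0408 res 0.00021 units [ 1.033 -0.245  6.498]
outer c [0.5907 0.1313] dia 0.0408 res 0.00021 units [ 1.033 -0.245  6.498]
outer c [0.591  0.1313] dia 0.0601 res 0.00026 units [ 1.047 -0.245  7.298]
head 382.4001480342714 170.86938523662195
outer c [0.5971 0.0115] dia 0.0782 res 0.00097 units [1.299 4.548 6.178]
hole c [0.5962 0.009 ] dia 0.0484 res 0.00139 units [1.262 4.648 6.178]
```

Request:
servo_tool([
  [1.1,-0.27,1.5,0,0],
  [1.1,-0.27,3,0,0],
  [1.1,-0.27,4.5,0,0],
  [1.1,-0.27,5.8,0,0],
  [1.1,-0.27,6.6,0,0],
  [1.1,-0.27,7,0,0],
  [1.1,-0.27,7.18,0,0],
  [1.1,-0.27,7.18,0,0],
  [1.1,-0.27,7.18,0,0],
  [1.1,-0.27,7.18,0,0.3],
])

```text
time: 18.8
tool_pos: [0.5941, 0.1335, 0.0179]
ee_rot: [-3.141, -0.004, 0.0]
wrist_force: [-0.6, 0.2, 0.3]
width: 0.0901
finger_force: 0.0
```

Request:
servo_tool([
  [0,0,0,0,0.7],
  [0,0,0,0,0.7],
  [0,0,0,0,0.7],
  [0,0,0,0,0.7],
  [0,0,0,0,0.7],
  [0,0,0,0,0.7],
  [0,0,0,0,0.7],
])

```text
time: 19.38
tool_pos: [0.5923, 0.1334, 0.0154]
ee_rot: [3.141, 0.0, 0.0]
wrist_force: [0.7, -0.4, 0.6]
width: 0.0477
finger_force: 30.0
```

Request:
servo_tool([
  [0,0,-1,0,0.7],
  [0,0,-2.6,0,0.7],
  [0,0,-4.2,0,0.7],
  [-1,2,-5.8,0,0.7],
  [-2.06,19.32,-5.8,0,0.7],
  [-2.06,19.32,-5.8,0,0.7],
  [-2.06,19.32,-5.8,0,0.7],
  [-2.06,19.32,-5.8,0,0.7],
  [-2.06,19.32,-5.8,0,0.7],
  [-2.06,19.32,-5.8,0,0.7],
])

```text
time: 20.22
tool_pos: [0.5565, -0.1475, 0.1529]
ee_rot: [-3.141, 0.001, 0.001]
wrist_force: [0.9, 0.3, -1.6]
width: 0.0479
finger_force: 30.0
```

Request:
servo_tool([
  [0,1.5,0,0,0.7],
  [0,3,0,0,0.7],
  [0,4.5,0,0,0.7],
  [0,6,0,0,0.7],
  [0,6.5,0,0,0.7],
  [0,6.5,0,0,0.7],
  [0,6.5,0,0,0.7],
  [0,6.5,0,0,0.7],
])

```text
time: 20.88
tool_pos: [0.5574, -0.3067, 0.153]
ee_rot: [-3.14, 0.0, 0.002]
wrist_force: [0.3, 0.2, -1.3]
width: 0.0481
finger_force: 30.0
```

Request:
servo_tool([
  [-0.66,1.7,0,0,0.7],
  [-0.66,1.7,0,0,0.7],
  [-0.66,1.7,0,0,0.7],
  [-0.66,1.7,0,0,0.7],
  [-0.66,1.7,0,0,0.7],
  [-0.66,1.7,0,0,0.7],
  [-0.66,1.7,0,0,0.7],
])

```text
time: 21.47
tool_pos: [0.5413, -0.3496, 0.1534]
ee_rot: [-3.142, -0.0, 0.002]
wrist_force: [-0.3, 0.4, -0.5]
width: 0.0482
finger_force: 30.0
```

```bash
python3 - <<'E'
from h import *
s,T,o=cam("wrist");print(o["tool_pos"])
H=hsv(s);h,S,V=H[...,0],H[...,1],H[...,2]
z=o["tool_pos"][2]+.0165
u,v=proj(s,T,[*o["tool_pos"][:2],z]);print(u,v)
fits(s,T,u,v,32,(V>100)&(S<60),z,300)
E
```

```text
[ 0.54134392 -0.34958959  0.15344537]
277.66839004075666 256.6431503955434
outer c [ 0.54   -0.3499] dia 0.0394 res 0.00058 units [-0.049  0.003 -0.66 ]
hole c [ 0.5363 -0.3564] dia 0.0178 res 0.00297 units [-0.199  0.263 -0.66 ]
```

Request:
servo_tool([
  [-0.02,0.02,0.6,0,0.7],
  [-0.02,0.02,1.1,0,0.7],
  [-0.02,0.02,1.5,0,0.7],
  [-0.02,0.02,1.6,0,0.7],
  [-0.02,0.02,1.7,0,0.7],
  [-0.02,0.02,1.8,0,0.7],
  [-0.02,0.02,1.85,0,0.7],
  [-0.02,0.02,1.85,0,0.7],
])

```text
time: 22.18
tool_pos: [0.5405, -0.3515, 0.1073]
ee_rot: [3.141, -0.0, 0.0]
wrist_force: [-0.4, -0.5, -1.5]
width: 0.0482
finger_force: 30.0
```

Request:
servo_tool([
  [0,0,0.1,0,0.7],
  [0,0,0.18,0,0.7],
  [0,0,0.22,0,0.7],
  [0,0,0.22,0,0.7],
])

```text
time: 22.52
tool_pos: [0.5402, -0.3512, 0.1012]
ee_rot: [-3.141, 0.0, 0.0]
wrist_force: [0.7, -0.1, -1.0]
width: 0.0482
finger_force: 30.0
```

Request:
servo_tool([
  [0,-0.05,0.03,0,0.7],
  [0,-0.05,0.06,0,0.7],
  [0,-0.05,0.09,0,0.7],
  [0,-0.05,0.09,0,0.7],
])

```text
time: 22.85
tool_pos: [0.5403, -0.35, 0.0991]
ee_rot: [-3.142, 0.0, 0.0]
wrist_force: [0.3, -0.6, -1.5]
width: 0.0482
finger_force: 30.0
```

Request:
servo_tool([
  [0,0,0.03,0,0.7],
  [0,0,0.06,0,0.7],
  [0,0,0.06,0,0.7],
])

```text
time: 23.1
tool_pos: [0.5404, -0.3501, 0.0984]
ee_rot: [3.141, -0.0, 0.0]
wrist_force: [-0.9, 0.5, 0.6]
width: 0.048
finger_force: 30.0
```

Request:
servo_tool([
  [0,0,0.03,0,0.7],
  [0,0,0.05,0,0.7],
  [0,0,0.05,0,0.7],
])

```text
time: 23.35
tool_pos: [0.5405, -0.3501, 0.0983]
ee_rot: [3.141, -0.001, 0.0]
wrist_force: [-3.1, 1.1, 5.4]
width: 0.0482
finger_force: 30.0
```

Request:
servo_tool([
  [0,0,0,0,0.4],
  [0,0,0,0,0.2],
  [0,0,0,0,0],
  [0,0,0,0,0],
  [0,0,-1,0,0],
  [0,0,-2.5,0,0],
  [-1,0,-4,0,0],
  [-1,0,-4.3,0,0],
  [-1,0,-4.3,0,0],
  [-1,0,-4.3,0,0],
])

```text
time: 24.18
tool_pos: [0.5155, -0.3502, 0.2041]
ee_rot: [3.141, -0.001, 0.0]
wrist_force: [0.7, -0.7, -1.2]
width: 0.0941
finger_force: 0.0
```

Request:
servo_tool([
  [0,0,0,0,0],
  [0,0,0,0,0],
])

```text
time: 24.35
tool_pos: [0.5148, -0.3492, 0.2006]
ee_rot: [-3.138, 0.004, 0.001]
wrist_force: [-0.8, 0.8, 0.3]
width: 0.0944
finger_force: 0.0
```

```bash
python3 - <<'E'
from h import *
s,T,o=cam("wrist");print(o["tool_pos"]);im=s["image"]
u,v=proj(s,T,[.5395,-.3493,.1]).astype(int);print(u,v)
a=cv2.resize(im[v-50:v+50,u-45:u+45],None,fx=4,fy=4,interpolation=cv2.INTER_CUBIC)
H=hsv(s);h,S,V=H[...,0],H[...,1],H[...,2]
print("dial");fits(s,T,u,v,32,(V>100)&(S<60),.116,300)
print("flange");fits(s,T,u,v,40,((V>120)&(S<60))|((S>90)&(h<20)),.094,300)
b,T2,_=cam("scene");x,y=proj(b,T2,[.5395,-.3493,.09]).astype(int)
c=cv2.resize(b["image"][y-50:y+50,x-45:x+45],None,fx=4,fy=4,interpolation=cv2.INTER_CUBIC)
cv2.imwrite("pics/r2.png",np.hstack([a,c]))
E
```

```text
[ 0.51476905 -0.34921897  0.20063628]
278 180
dial
outer c [ 0.5398 -0.3508] dia 0.0403 res 0.0004 units [0.998 0.065 3.395]
flange
outer c [ 0.5397 -0.3508] dia 0.0605 res 0.00031 units [0.995 0.062 4.275]
outer c [ 0.5617 -0.3189] dia 0.0292 res 0.00479 units [ 1.876 -1.212  4.275]
```

View pics/r2.png

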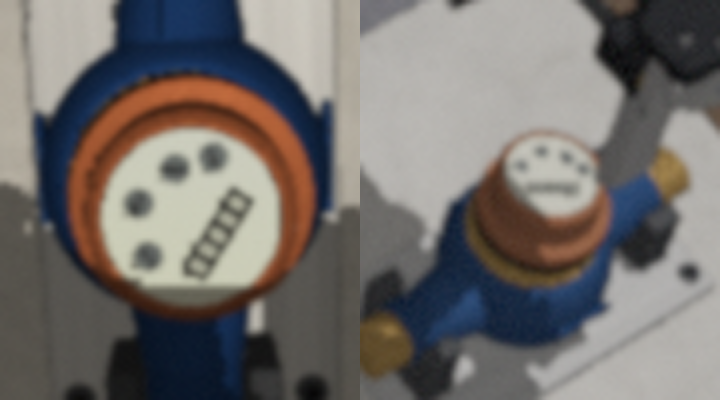

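The register is level on the seal, dial up, camera centre (0.5398,-0.3508). Now the head ring.

Request:
servo_tool([
  [2.4,-14.4,0.3,0,0],
  [2.4,-14.4,0.3,0,0],
  [2.4,-14.4,0.3,0,0],
  [2.4,-14.4,0.3,0,0],
  [2.4,-14.4,0.3,0,0],
  [2.4,-14.4,0.3,0,0],
  [2.4,-14.4,0.3,0,0],
  [2.4,-14.4,0.3,0,0],
  [2.4,-14.4,0.3,0,0],
  [2.4,-14.4,0.3,0,0],
])

```text
time: 25.28
tool_pos: [0.5751, 0.0162, 0.195]
ee_rot: [-3.138, 0.002, 0.008]
wrist_force: [-0.9, -0.4, -0.1]
width: 0.0942
finger_force: 0.0
```

Request:
servo_tool([
  [0,0,0,0,0],
  [0,0,0,0,0],
  [0,0,0,0,0],
])

```text
time: 25.53
tool_pos: [0.575, 0.0088, 0.196]
ee_rot: [3.141, 0.001, -0.001]
wrist_force: [-0.4, -0.2, -0.0]
width: 0.0939
finger_force: 0.0
```

```bash
python3 - <<'E'
from h import *
s,T,o=cam("wrist");print(o["tool_pos"]);im=s["image"]
H=hsv(s);h,S,V=H[...,0],H[...,1],H[...,2]
u,v=proj(s,T,[.594,.0085,.042]).astype(int);print("head",u,v)
m=(S>110)&(h>8)&(h<28)
for z in (.003,.0275,.0425): print(z);fits(s,T,u,v,52,m,z,300)
a=cv2.resize(im[v-50:v+50,u-50:u+50],None,fx=5,fy=5,interpolation=cv2.INTER_CUBIC)
cv2.imwrite("pics/hr.png",a)
E
```

```text
[0.57499852 0.00879627 0.19597501]
head 278 178
0.003
outer c [0.5912 0.0053] dia 0.0845 res 0.00022 units [0.644 0.13  7.727]
hole c [0.5903 0.0057] dia 0.0575 res 0.00045 units [0.612 0.115 7.727]
0.0275
outer c [0.595  0.0055] dia 0.0789 res 0.0002 units [0.797 0.123 6.747]
hole c [0.5942 0.0058] dia 0.0537 res 0.00042 units [0.766 0.108 6.747]
0.0425
outer c [0.5973 0.0056] dia 0.0755 res 0.00019 units [0.89  0.118 6.147]
hole c [0.5966 0.0059] dia 0.0514 res 0.0004 units [0.861 0.104 6.147]
```

View pics/hr.png

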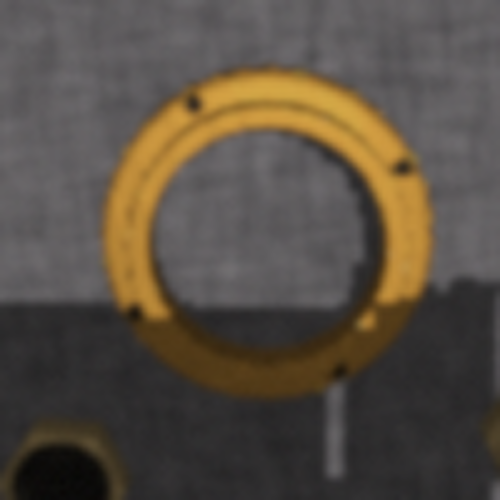

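The head ring stands collar up; its skirt fits 78 mm at centre (0.595,0.0056). Grasp the collar.

Request:
servo_tool([
  [0.85,0.1,1.5,0,0],
  [0.85,0.1,3,0,0],
  [0.85,0.1,4.5,0,0],
  [0.85,0.1,5.4,0,0],
  [0.85,0.1,6.1,0,0],
  [0.85,0.1,6.4,0,0],
  [0.85,0.1,6.52,0,0],
  [0.85,0.1,6.52,0,0],
  [0.85,0.1,6.52,0,0],
])

```text
time: 26.33
tool_pos: [0.5976, 0.0068, 0.0352]
ee_rot: [3.141, -0.003, -0.0]
wrist_force: [1.0, 0.6, 1.1]
width: 0.0939
finger_force: 0.0
```

Request:
servo_tool([
  [0,0,0,0,0.3],
  [0,0,0,0,0.6],
  [0,0,0,0,0.6],
  [0,0,0,0,0.6],
  [0,0,0,0,0.6],
  [0,0,0,0,0.6],
])

```text
time: 26.83
tool_pos: [0.5967, 0.0071, 0.0341]
ee_rot: [3.141, -0.001, 0.0]
wrist_force: [0.2, -0.7, 1.1]
width: 0.0627
finger_force: 29.6
```

Request:
servo_tool([
  [0,0,-1,0,0.6],
  [0,0,-2.6,0,0.6],
  [0,0,-4.2,0,0.6],
  [0,1,-5.7,0,0.6],
  [-2.24,8,-6,0,0.6],
  [-2.24,8,-6,0,0.6],
  [-2.24,8,-6,0,0.6],
  [-2.24,8,-6,0,0.6],
  [-2.24,8,-6,0,0.6],
  [-2.24,8,-6,0,0.6],
])

```text
time: 27.67
tool_pos: [0.5385, -0.1968, 0.1826]
ee_rot: [3.14, 0.002, -0.006]
wrist_force: [0.0, 0.5, -2.6]
width: 0.0628
finger_force: 29.7
```

Request:
servo_tool([
  [0,1.5,0,0,0.6],
  [0,3,0,0,0.6],
  [0,4.5,0,0,0.6],
  [0,5.5,0,0,0.6],
  [0,6,0,0,0.6],
  [0,6,0,0,0.6],
  [0,6,0,0,0.6],
])

```text
time: 28.25
tool_pos: [0.5407, -0.3411, 0.1825]
ee_rot: [-3.139, 0.001, 0.001]
wrist_force: [-0.1, -0.2, -3.9]
width: 0.0631
finger_force: 29.7
```

Request:
servo_tool([
  [0,0.28,0,0,0.6],
  [0,0.28,0,0,0.6],
  [0,0.28,0,0,0.6],
  [0,0.28,0,0,0.6],
  [0,0.28,0,0,0.6],
])

```text
time: 28.67
tool_pos: [0.5408, -0.3487, 0.1838]
ee_rot: [3.142, -0.0, 0.001]
wrist_force: [0.3, -0.5, -2.7]
width: 0.063
finger_force: 29.7
```

```bash
python3 - <<'E'
from h import *
s,T,o=cam("wrist");print(o["tool_pos"])
H=hsv(s);h,S,V=H[...,0],H[...,1],H[...,2]
im=s["image"];cv2.imwrite("pics/hr2.png",cv2.resize(im[170:330,170:390],None,fx=3,fy=3))
E
```

```text
[ 0.54081217 -0.34873951  0.18384621]
```

View pics/hr2.png

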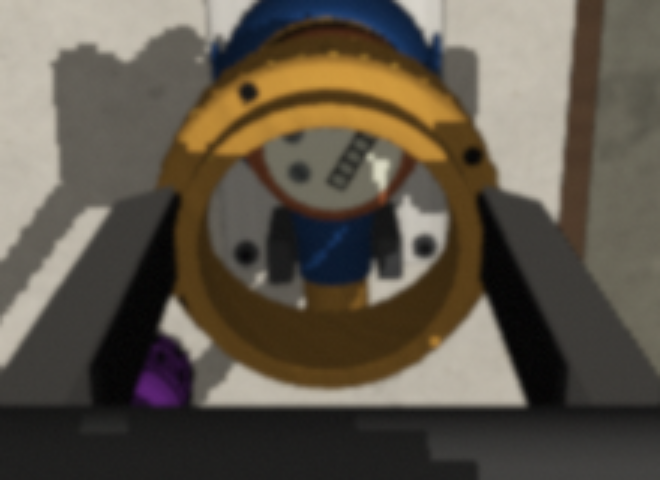

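The held ring and the register below both centre at about column 331 of the crop, so y is aligned. Lowering.

Request:
servo_tool([
  [0,0.03,0.6,0,0.6],
  [0,0.03,1.1,0,0.6],
  [0,0.03,1.4,0,0.6],
  [0,0.03,1.6,0,0.6],
  [0,0.03,1.8,0,0.6],
  [0,0.03,1.9,0,0.6],
  [0,0.03,1.9,0,0.6],
])

```text
time: 29.3
tool_pos: [0.5404, -0.3501, 0.1353]
ee_rot: [-3.141, 0.001, 0.0]
wrist_force: [0.4, -0.2, -3.3]
width: 0.0631
finger_force: 29.7
```

Request:
servo_tool([
  [0,0,0.15,0,0.6],
  [0,0,0.3,0,0.6],
  [0,0,0.4,0,0.6],
  [0,0,0.5,0,0.6],
  [0,0,0.55,0,0.6],
  [0,0,0.6,0,0.6],
  [0,0,0.6,0,0.6],
])

```text
time: 29.88
tool_pos: [0.5405, -0.3502, 0.1207]
ee_rot: [-3.141, 0.0, 0.0]
wrist_force: [-0.3, -0.4, -3.0]
width: 0.0629
finger_force: 29.7
```

Request:
servo_tool([
  [0,0,0.1,0,0.6],
  [0,0,0.2,0,0.6],
  [0,0,0.3,0,0.6],
  [0,0,0.35,0,0.6],
  [0,0,0.35,0,0.6],
])

```text
time: 30.3
tool_pos: [0.5403, -0.3501, 0.1116]
ee_rot: [-3.141, 0.001, 0.0]
wrist_force: [-0.7, -0.2, -3.4]
width: 0.063
finger_force: 29.7
```

Request:
servo_tool([
  [0,0,0.1,0,0.6],
  [0,0,0.18,0,0.6],
  [0,0,0.22,0,0.6],
  [0,0,0.25,0,0.6],
  [0,0,0.25,0,0.6],
])

```text
time: 30.72
tool_pos: [0.5405, -0.3502, 0.1058]
ee_rot: [-3.141, 0.0, 0.0]
wrist_force: [0.0, -0.5, -2.0]
width: 0.0629
finger_force: 29.7
```

Request:
servo_tool([
  [0,0,0.03,0,0.6],
  [0,0,0.06,0,0.6],
  [0,0,0.06,0,0.6],
])

```text
time: 30.97
tool_pos: [0.5405, -0.3503, 0.1044]
ee_rot: [-3.142, 0.0, 0.0]
wrist_force: [0.2, -0.0, -3.7]
width: 0.0628
finger_force: 29.7
```

Request:
servo_tool([
  [0,0,0.03,0,0.6],
  [0,0,0.06,0,0.6],
  [0,0,0.06,0,0.6],
])

```text
time: 31.22
tool_pos: [0.5407, -0.3503, 0.1032]
ee_rot: [3.141, -0.0, 0.0]
wrist_force: [-0.2, 0.7, -3.1]
width: 0.0629
finger_force: 29.7
```

Request:
servo_tool([
  [0,0,0.03,0,0.6],
  [0,0,0.05,0,0.6],
  [0,0,0.05,0,0.6],
])

```text
time: 31.47
tool_pos: [0.5407, -0.3504, 0.103]
ee_rot: [3.141, -0.001, 0.0]
wrist_force: [-1.7, 1.9, 3.4]
width: 0.0628
finger_force: 29.6
```

Seated (contact at 0.103, as expected). Release, withdraw and check.

Request:
servo_tool([
  [0,0,0,0,0.3],
  [0,0,0,0,0.1],
  [0,0,0,0,0],
  [0,0,0,0,0],
  [0,0,-1,0,0],
  [0,0,-2.5,0,0],
  [-1,0,-4,0,0],
  [-1,0,-4.3,0,0],
  [-1,0,-4.3,0,0],
  [-1,0,-4.3,0,0],
])

```text
time: 32.3
tool_pos: [0.5159, -0.3505, 0.2094]
ee_rot: [3.141, -0.001, 0.0]
wrist_force: [-0.7, -0.5, -0.1]
width: 0.0939
finger_force: 0.0
```

Request:
servo_tool([
  [0,0,0,0,0],
  [0,0,0,0,0],
  [0,0,0,0,0],
  [0,0,0,0,0],
  [0,0,0,0,0],
])

```text
time: 32.72
tool_pos: [0.5155, -0.35, 0.2081]
ee_rot: [-3.14, 0.002, 0.001]
wrist_force: [0.7, -0.1, 0.2]
width: 0.094
finger_force: 0.0
```

```bash
python3 - <<'E'
from h import *
s,T,o=cam("wrist");im=s["image"];print(o["tool_pos"],o["time"])
u,v=proj(s,T,[.5395,-.3493,.1]).astype(int)
a=cv2.resize(im[v-50:v+50,u-45:u+45],None,fx=4,fy=4,interpolation=cv2.INTER_CUBIC)
b,T2,_=cam("scene");x,y=proj(b,T2,[.5395,-.3493,.09]).astype(int)
c=cv2.resize(b["image"][y-50:y+50,x-45:x+45],None,fx=4,fy=4,interpolation=cv2.INTER_CUBIC)
cv2.imwrite("pics/end.png",np.hstack([a,c]))
E
```

```text
[ 0.51549242 -0.35003732  0.20806074] 32.7167
```

View pics/end.png

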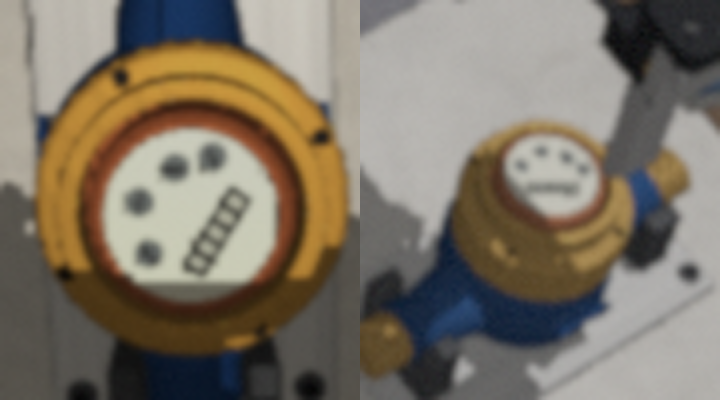

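The head ring sits level round the register, collar up, with the dial proud in the middle. Everything is seated, so I'm handing in.

```bash
python3 -c "
from bench import robot
print(robot.close_job())"
```

```text
the job is handed in; nothing more can be done
None
```

The water meter is reassembled in the order asked (chamber, large seal, register dial up, head ring collar up), each part showing light contact force as it seated; the smaller seal was left alone, and I handed the job in at about 33 s (no verdict was returned).

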